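Pack the twine roll of a cheese stall

ROBOT

A 6-joint arm with a two-finger parallel gripper is mounted at the origin on the work surface. World frame = base frame: x ahead of the robot, y to its left, z up, the work surface at z = 0. Lengths are in m, angles in rad, forces in N, time in s.
With the tool pointing down it reaches from about 0.275 to 0.775 m from the base axis. Payload 14.6 kg.
Tool frame: the origin (TCP) lies midway between the tips of the shut fingers; the grasp point (between the pads) lies 19 mm behind it (robot.tcp_to_grasp is the distance from the TCP to the grasp point, in m); z points along the fingers, y is the line along which they close (so a half turn about z gives the same grasp; the last joint's range is limited). The gripper opens to 85 mm and grips with 20 to 120 N. Pads are 22 mm wide; open, the fingers measure 114 mm over their backs; the gripper's body (76 mm by 85 mm) begins 54 mm behind the grasp point. The pads swing forward as they close: fully open they stand 13 mm farther back than shut.
Start: joints at [-1.494, 0.263, -0.048, 1.259, 0, 1.415], TCP at [0.121, -0.511, 0.231] pointing down, gripper open.
Joint ranges: [-2.65, 2.65], [-0.89, 1.7], [-1.18, 1.37], [-2.13, 2.11], [-1.35, 1.29], [-3.14, 3.14]. Speed limits (rad/s): [1.89, 1.89, 2.57, 2.79, 3.14, 3.14].

INTERFACE

Orientations are given as a unit quaternion [w, x, y, z].
In Python, from bench import robot gives the robot as it stands. Calls block until the motion is done:
- robot.move_to(position, orientation): joint-space move of the TCP to a pose.
- robot.move_l(position, orientation=None, speed=0.15): straight line of the TCP; orientation=None keeps the orientation; speed is the mean speed in m/s.
- robot.movej(angles): joint-space move.
- robot.let_go() and robot.clamp(force=None): open the fingers fully, or close them until they stop; force is the grip in N (None keeps the last).
- robot.pause(seconds).
- robot.solve_ik(position, orientation): joint angles nearest the present ones, or None.
- robot.camera(name): name is "side" or "top" or "wrist"; returns the picture (420x560x3 uint8, red, green, blue); there is no depth.
- robot.camera_info(name): a dict with "intrinsics" (3x3 intrinsics, pixels), "distortion" ([k1, k2, p1, p2, k3] as OpenCV has them; the pictures are not rectified), "xyz" and "rotation" of the camera in the world; the wrist camera has in their place "hand_eye" (4x4, takes a point from camera to tool coordinates, whose origin is the TCP and whose axes are the flange's). Camera axes: x right, y down, z forward; pixel columns grow to the right and rows downward; lengths in m; the calibration is good to about 2 mm. A picture is of the moment at which its call begins: read the wrist's pose just before it. camera_info takes no time and is no camera call.
A pose or a line that the arm cannot do raises robot.Unreachable and nothing moves.
- robot.sign_off(): hands the job in; it is judged then, once.
Trained networks look in the newest picture that a camera, given by its name, has taken for a name from the list of things; names that differ only in an ending like _2 or _b are one class to them, and where a whole thing is asked for, a point or a joint stands for the part that bears it (a point fixed in the world has none). Each returns a list of dicts, best first, with "score" (0 to 1); they miss things now and then, are a little off and sometimes report something else, mostly with a low value. They report only what shows in the picture. A call takes as long as a camera call.
- robot.recognise(camera, name): "at" ([column, row] in pixels, amid what is visible of it).
Readings, each from a call of its own:
- robot.get_time_s(): time.
- robot.get_joint_positions(): joint angles.
- robot.get_joint_vel(): joint speeds.
- robot.get_joint_torque(): joint torques, N m.
- robot.get_ee_pos(): TCP position.
- robot.get_tcp_rot(): TCP orientation.
- robot.get_wrist_force(): force on the tool from outside, world axes, zero at the start.
- robot.get_moment(): the same for the moment, N m.
- robot.get_opening(): finger opening in m.
- robot.get_finger_force(): force on a finger pad.
Only numpy, scipy, OpenCV 4.12 (cv2) and the standard library are available. Lean on these libraries where they do the work, as an engineer would, in place of code of your own. Each camera call takes 0.05 s, during which the arm holds its last target. There are 200 camera calls.

TASK

We are packing up the cheese stall: slide the blue twine roll up off its spindle, set it down upright in the bay of the wooden carrying tray, and then swing the brass turnbutton over it so that it cannot jump out on the way. Set the roll down with the fingers, do not drop it, and leave the straw-coloured roll and the two honey jars beside the work where they are.

Things in the scene. Friction and masses are not known exactly. Their poses are not given: they have to be found in the camera images.
- roll_blue: roll of blue twine wound hard on a cardboard core, rigid, 64 mm outer diameter, 70 mm tall (core; winding from 3 to 67 mm), bore of 26 mm, about 160 g, loose; starts upright on its spindle stand, its underside 12 mm above the table. Origin at the centre of its underside, z along its bore (up)
- roll_straw: roll of straw-coloured twine wound hard on a cardboard core, rigid, 64 mm outer diameter, 70 mm tall (core; winding from 3 to 67 mm), bore of 26 mm, about 160 g, loose; starts upright on its spindle stand, its underside 12 mm above the table. Origin at the centre of its underside, z along its bore (up). Not wanted: leave it on its spindle
- stand_blue: spindle stand that holds the blue roll at the start, fixed to the table: dark round base of 90 mm diameter, 12 mm high, with an upright steel spindle of 14 mm diameter in its middle whose tip is 94 mm above the table. Origin at the centre of its underside, z up along the spindle. The two stands may swap places
- stand_straw: spindle stand that holds the straw-coloured roll at the start, fixed to the table: dark round base of 90 mm diameter, 12 mm high, with an upright steel spindle of 14 mm diameter in its middle whose tip is 94 mm above the table. Origin at the centre of its underside, z up along the spindle. The two stands may swap places
- tray: wooden carrying tray, fixed. Origin on the table under the middle of its square bay, z up. Bay 92 x 92 mm inside, floor 8 mm and low walls (6 mm thick) 24 mm above the table. On the +y side, centred 85 mm from the bay's middle, a wooden block 44 x 44 mm, top 86 mm above the table, carries the turnbutton. Tray: x -62 to +62, y -60 to +116 mm
- bay (a point): middle of the bay's floor, 8 mm above the table; axes as the tray's
- turnbutton (a joint): angle, rad: 0 = over the bay's middle (a stop), grows counterclockwise from above; 1.57 = along the tray's +x, clear of the bay; range 0 to 2.6, starts at 1.35 to 2.2. Light friction (0.6 N at the knob), stays where left. Brass bar 26 mm wide, 8 mm thick, underside 86 mm above the table (8 mm above a roll in the bay), reaching 101 mm from the pivot
- pivot (a point): on the turnbutton's upright axis, at the top of the bar, 94 mm above the table, 85 mm to the tray's +y from the middle of the bay
- knob (a point): middle height of the black upright round knob on the turnbutton's free end, on the knob's axis: knob of 24 mm diameter, 30 mm tall, from 94 to 124 mm above the table, 85 mm from the pivot. The point turns with the turnbutton: its -y axis points from the pivot to the knob
- jar_a: honey jar, dark with black lid and paper label, 68 mm diameter, 105 mm tall, loose; origin at the centre of its underside. A bystander, leave it where it is
- jar_b: honey jar, dark with black lid and paper label, 68 mm diameter, 105 mm tall, loose; origin at the centre of its underside. A bystander, leave it where it is

How it is judged:
On the way, in this order (a step that is already met when the one before it is completed fails the run):
1. the blue roll is lifted clear of its spindle, its underside above the spindle's tip, held by the fingers (z of roll_blue in the frame of stand_blue above 0.096 m and contact force between roll_blue and the fingers above 0.3 N), for 0.1 s.
2. still held by the fingers, the blue roll is upright in the bay, underside under 10 mm above the bay's floor, axis within 22 mm of the bay's middle; turnbutton still parked aside (over 0.9 rad) (horizontal distance between roll_blue and bay below 0.022 m and angle between roll_blue's own z axis and vertical below 0.1 rad and z of roll_blue in the frame of bay below 0.01 m and contact force between roll_blue and the fingers above 0.3 N and value of joint turnbutton above 0.9 rad), for 0.05 s.
3. the blue roll is let go and stands upright on the bay's floor, the turnbutton still parked aside (more than 0.9 rad) (horizontal distance between roll_blue and bay below 0.022 m and angle between roll_blue's own z axis and vertical below 0.1 rad and z of roll_blue in the frame of tray between 0.003 and 0.013 m and contact force between roll_blue and the fingers below 0.1 N and linear speed of roll_blue below 0.03 m/s and value of joint turnbutton above 0.9 rad), for 0.2 s.
At the end, for the whole second after the job is handed in: The blue roll stands upright (within 0.1 rad) and at rest on the floor of the tray's bay, its axis within 22 mm of the bay's middle, not held; the turnbutton lies over it, within 0.15 rad of its stop at 0; the straw-coloured roll is still on its spindle, within 15 mm of where it was (horizontal distance between roll_blue and bay below 0.022 m and angle between roll_blue's own z axis and vertical below 0.1 rad and z of roll_blue in the frame of tray between 0.003 and 0.013 m and contact force between roll_blue and the fingers below 0.1 N and linear speed of roll_blue below 0.03 m/s and value of joint turnbutton below 0.15 rad and distance of roll_straw from where it was at the start of the episode below 0.015 m); the robot touches nothing.
It fails at once if the straw-coloured roll is moved by more than 15 mm (distance of roll_straw from where it was at the start of the episode above 0.015 m).
It fails at once if one of the two loose honey jars is moved by more than 20 mm (distance of any of jar_a, jar_b from where it was at the start of the episode above 0.02 m).
It also fails if it takes over 53 s, if anything falls off the work surface, if the arm or the gripper's body presses on something with over 40 N, if the wrist force passes 120 N, or if a joint passes its speed limit or range.

## Working session

There is one attempt and no reset: what is moved stays moved. The work goes in short steps, each a Python script; the robot and the scene stay as the last script left them, time stands still between calls to the robot, and variables do not carry over. Pictures are saved under pics/ and viewed, at most 10 in all, crops included, and the job is handed in when it is done.

```bash
mkdir -p pics; ls
cat > h.py <<'E'
import numpy as np, cv2
from bench import robot
def snap(c,f=None):
    im=robot.camera(c)
    if f: cv2.imwrite('pics/'+f,im[:,:,::-1])
    return im
def rays(c,px,pose=None):
    i=robot.camera_info(c)
    u=cv2.undistortPoints(np.float64(px).reshape(-1,1,2),np.array(i['intrinsics']),np.array(i['distortion'])).reshape(-1,2)
    d=np.c_[u,np.ones(len(u))]
    R=np.array(i['rotation']);
    return np.array(i['xyz']), d@R.T
def atz(c,px,z):
    o,d=rays(c,px); return o+d*((z-o[2])/d[:,2])[:,None]
def proj(c,P):
    i=robot.camera_info(c);R=np.array(i['rotation']);t=np.array(i['xyz'])
    return cv2.projectPoints(np.float64(P).reshape(-1,1,3),cv2.Rodrigues(R.T)[0],-R.T@t,np.array(i['intrinsics']),np.array(i['distortion']))[0].reshape(-1,2)
def tri(c1,p1,c2,p2):
    o1,d1=rays(c1,[p1]);o2,d2=rays(c2,[p2]);d1=d1[0]/np.linalg.norm(d1[0]);d2=d2[0]/np.linalg.norm(d2[0])
    s=np.linalg.lstsq(np.c_[d1,-d2],o2-o1,rcond=None)[0]
    a=o1+s[0]*d1;b=o2+s[1]*d2
    return (a+b)/2,np.linalg.norm(a-b)
E
python3 - <<'E'
from h import *
for c in('top','side'):
    snap(c,c+'1.png'); i=robot.camera_info(c); print(c,i['intrinsics'],np.round(i['xyz'],3),np.round(i['rotation'],3).tolist())
    for n in['roll_blue','roll_straw','stand_blue','stand_straw','tray','turnbutton','pivot','knob','bay','jar_a']:
        try: print(n,[(np.round(r['at'],1).tolist(),round(r['score'],2)) for r in robot.recognise(c,n)][:4])
        except Exception as e: print(n,e)
print(robot.get_tcp_rot(),robot.get_time_s(),robot.camera_info('wrist')['hand_eye'])
E
```

```text
pics
top [[462.72518026   0.         274.33608278]
 [  0.         462.72518026 206.9504723 ]
 [  0.           0.           1.        ]] [ 0.56  -0.     0.968] [-0.032, 0.711, -0.702, 0.022]
roll_blue [([395.7, 286.4], 0.64)]
roll_straw [([326.3, 268.3], 0.6), ([190.2, 235.3], 0.49)]
stand_blue [([385.3, 279.1], 0.59), ([317.3, 263.8], 0.57)]
stand_straw [([312.5, 265.8], 0.94)]
tray []
turnbutton [([155.9, 206.8], 0.87)]
pivot [([191.6, 236.7], 0.59)]
knob [([154.8, 210.5], 0.97)]
bay [([189.2, 235.5], 0.83)]
jar_a [([253.9, 153.5], 0.58)]
side [[406.20423165   0.         279.17118824]
 [  0.         406.20423165 211.74990966]
 [  0.           0.           1.        ]] [0.529 0.608 0.796] [0.022, -0.083, 0.936, -0.342]
roll_blue [([345.6, 157.6], 0.86)]
roll_straw [([327.9, 199.0], 0.84), ([258.2, 296.5], 0.22)]
stand_blue [([340.2, 173.5], 0.9)]
stand_straw [([261.4, 294.4], 0.49)]
tray [([290.9, 294.5], 0.78)]
turnbutton []
pivot []
knob [([257.2, 296.3], 0.74), ([343.0, 158.6], 0.74)]
bay [([292.6, 294.8], 0.76)]
jar_a [([224.4, 231.0], 0.94), ([269.3, 165.3], 0.74)]
[-6.64678153e-06  9.93290179e-01  1.15648695e-01 -1.65635757e-06] 1.1 [[ 3.03534693e-04 -9.61738243e-01 -2.73969816e-01  6.96769737e-02]
 [ 9.99999631e-01  5.12264461e-04 -6.90330579e-04 -8.22980895e-04]
 [ 8.04262318e-04 -2.73969505e-01  9.61738043e-01 -1.42732515e-01]
 [ 0.00000000e+00  0.00000000e+00  0.00000000e+00  1.00000000e+00]]
```

View pics/top1.png

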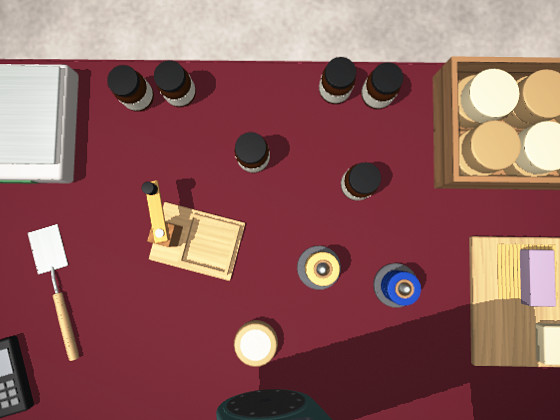

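View pics/side1.png

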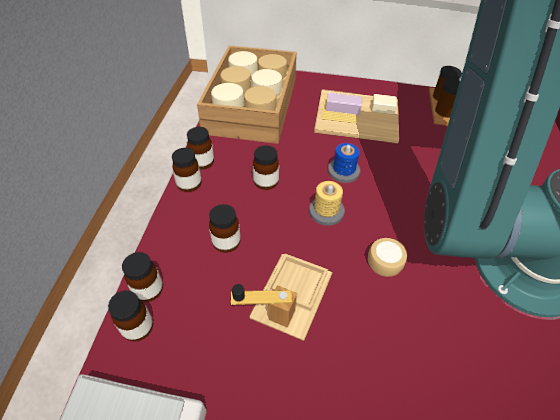

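Top view: tray at about (197,243), with the bar running from the pivot (160,233) to the knob (150,188). The straw roll is at (323,268) and the blue roll at (404,288). Jars are at (252,150) and (362,181). The side view agrees: blue (346,158), straw (329,197), knob (238,293). Next I'll zoom in for precise points.

Run:
```python
import cv2
a=cv2.imread('pics/top1.png')[170:310,135:435]; b=cv2.imread('pics/side1.png')[135:345,220:370]
t=cv2.resize(a,None,fx=2.6,fy=2.6,interpolation=cv2.INTER_CUBIC);cv2.imwrite('pics/tc.png',t)
t=cv2.resize(b[:],None,fx=2.8,fy=2.8,interpolation=cv2.INTER_CUBIC);cv2.imwrite('pics/sc.png',t)
```

```text
(no output)
```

View pics/tc.png

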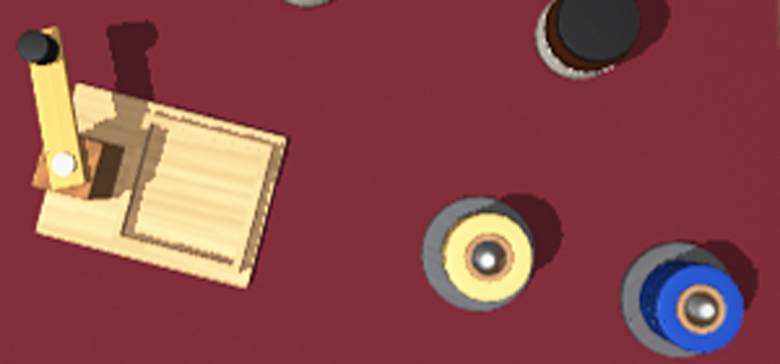

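View pics/sc.png

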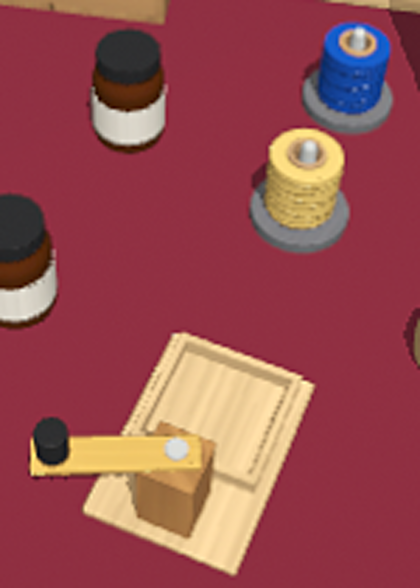

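Crops: the spindle tips, pivot, knob and four tray corners show clearly in both views, so I'll triangulate those. (Crop pixels, blue tip: top 703,309 and side 360,36. Pivot: top 63,164 and side 177,449.)

Run:
```python
from h import *
T=lambda p:((p[0]+.5)/2.6-.5+135,(p[1]+.5)/2.6-.5+170)
S=lambda p:((p[0]+.5)/2.8-.5+220,(p[1]+.5)/2.8-.5+135)
pts=dict(btip=((703,308),(360,34)),bcore=((702,308),(358,41)),stip=((487,258),(309,147)),score=((488,257),(306,152)),piv=((63,164),(177,449)),knobtop=((38,46),(51,428)),
c_pm=((287,137),(178,333)),c_mm=((248,288),(314,384)),c_mp=((37,232),(238,574)),c_pp=((76,84),(84,512)))
R={}
for k,(a,b) in pts.items():
    P,e=tri('top',T(a),'side',S(b)); R[k]=P; print(k,np.round(P,4),round(e,4))
v=R['c_pp']+R['c_mp']-R['c_pm']-R['c_mm']; yaw=np.arctan2(-v[0],v[1]); 
w=R['c_pp']+R['c_pm']-R['c_mp']-R['c_mm']; print('yaw',yaw,np.arctan2(w[1],w[0]),np.linalg.norm(v)/2,np.linalg.norm(w)/2)
yh=np.array([-np.sin(yaw),np.cos(yaw)]); c=sum(R[k] for k in R if k[:2]=='c_')/4
print('bay from corners',c[:2]-.028*yh,'from pivot',R['piv'][:2]-.085*yh)
d=(R['knobtop']-R['piv'])[:2];print('knob r',np.linalg.norm(d),'angle',np.arctan2(d[1],d[0])-np.arctan2(-yh[1],-yh[0]))
# blob centroids of base discs/roll check at known heights
print('tops at z', atz('top',[T((700,308))],.082),atz('side',[S((357,41))],.082))
for j in((252,151),(362,181)): print('jar',atz('top',[j],.1))
```

```text
Traceback (most recent call last):
  File "h.py", line 19, in tri
    o1,d1=rays(c1,[p1]);o2,d2=rays(c2,[p2]);d1=d1[0]/np.linalg.norm(d1[0]);d2=d2[0]/np.linalg.norm(d2[0])
          ~~~~^^^^^^^^^
  File "h.py", line 12, in rays
    return np.array(i['xyz']), d@R.T
                               ~^~~~
ValueError: matmul: Input operand 1 has a mismatch in its core dimension 0, with gufunc signature (n?,k),(k,m?)->(n?,m?) (size 4 is different from 3)
```

```bash
sed -i "s/^from bench/from scipy.spatial.transform import Rotation as Ro\nfrom bench/; s/R=np.array(i\['rotation'\])/R=Ro.from_quat(i['rotation'],scalar_first=True).as_matrix()/" h.py
cat > m.py <<'E'
from h import *
T=lambda p:((p[0]+.5)/2.6-.5+135,(p[1]+.5)/2.6-.5+170)
S=lambda p:((p[0]+.5)/2.8-.5+220,(p[1]+.5)/2.8-.5+135)
pts=dict(btip=((703,308),(360,34)),bcore=((702,308),(358,41)),stip=((487,258),(309,147)),score=((488,257),(306,152)),piv=((63,164),(177,449)),knobtop=((38,46),(51,428)),
c_pm=((287,137),(178,333)),c_mm=((248,288),(314,384)),c_mp=((37,232),(238,574)),c_pp=((76,84),(84,512)))
R={}
for k,(a,b) in pts.items():
    P,e=tri('top',T(a),'side',S(b)); R[k]=P; print(k,np.round(P,4),round(e,4))
v=R['c_pp']+R['c_mp']-R['c_pm']-R['c_mm']; yaw=np.arctan2(-v[0],v[1]); 
w=R['c_pp']+R['c_pm']-R['c_mp']-R['c_mm']; print('yaw',yaw,np.arctan2(w[1],w[0]),np.linalg.norm(v)/2,np.linalg.norm(w)/2)
yh=np.array([-np.sin(yaw),np.cos(yaw)]); c=sum(R[k] for k in R if k[:2]=='c_')/4
print('bay from corners',c[:2]-.028*yh,'from pivot',R['piv'][:2]-.085*yh)
d=(R['knobtop']-R['piv'])[:2];print('knob r',np.linalg.norm(d),'angle',np.arctan2(d[1],d[0])-np.arctan2(-yh[1],-yh[0]))
print('tops at z', atz('top',[T((700,308))],.082),atz('side',[S((357,41))],.082))
for j in((252,151),(362,181)): print('jar',atz('top',[j],.1))
E
python3 m.py
```

```text
btip [ 0.4775 -0.2344  0.0908] 0.0007
bcore [ 0.4773 -0.2365  0.0803] 0.0022
stip [ 0.5116 -0.0789  0.0893] 0.002
score [ 0.5127 -0.0803  0.0813] 0.0035
piv [0.5752 0.2303 0.0945] 0.0021
knobtop [0.6589 0.2442 0.1208] 0.0031
c_pm [0.5996 0.0742 0.0047] 0.0004
c_mm [0.4807 0.1031 0.0038] 0.0029
c_mp [0.5213 0.2739 0.0017] 0.0008
c_pp [0.6414 0.2461 0.0027] 0.002
yaw -0.23593070133015062 -0.23278417223403328 0.17620552364395334 0.1228086187149097
bay from corners [0.55423295 0.14711118] from pivot [0.55533108 0.14765052]
knob r 0.0848163281167828 angle 1.9709912534189389
tops at z [[ 0.47632392 -0.2346058   0.082     ]] [[ 0.47948414 -0.23406996  0.082     ]]
jar [[0.73175977 0.05631083 0.1       ]]
jar [[ 0.67693152 -0.15229619  0.1       ]]
```

Points agree well: heights are within 5 mm, tray sizes and knob radius match, and the bay agrees between the two methods. Next: plan with IK checks, then grasp and lift.

```bash
cat >> h.py <<'E'
BL=np.array([.4777,-.2350]); BAY=np.array([.5550,.1475]); PIV=np.array([.5752,.2303]); YAW=-.2345
def down(psi): return (Ro.from_euler('z',psi)*Ro.from_euler('x',np.pi)).as_quat(scalar_first=True)
def push(th,off,s): # knob angle, gap pusher-knob axis, psi branch
    a=YAW-np.pi/2+th; u=np.array([np.cos(a),np.sin(a)]); t=np.array([-u[1],u[0]])
    return PIV+.085*u+off*t, a+s*np.pi  # closing line (tool y = psi-90deg) along t=a+90deg
E
python3 - <<'E'
from h import *
f=lambda p,z,psi:robot.solve_ik([*p,z],down(psi))
for s in(1,-1):
    print('grasp',s,np.round(f(BL,.038,s*np.pi/2),2) if f(BL,.038,s*np.pi/2) is not None else None)
    q=f(BAY,.034,YAW+s*np.pi/2); print('bay',q if q is None else np.round(q,2))
for s in(0,1,-1):
    for th in(1.97,1.0,.03):
        p,psi=push(th,.05 if th>1.9 else .027,s); q=f(p,.102,psi); print(s,th,q if q is None else np.round(q,2))
E
```

```text
grasp 1 [-0.61  0.41 -0.39  0.77  0.    0.96]
bay [ 0.12  0.47 -0.29  0.81  0.    1.92]
grasp -1 [-0.61  0.41 -0.39  0.77  0.   -2.18]
bay [ 0.12  0.47 -0.29  0.81  0.   -1.22]
0 1.97 [ 0.31  0.64  0.24  1.17  0.   -3.  ]
0 1.0 [ 0.16  0.58  0.13  1.11  0.   -2.18]
0 0.03 [ 0.1   0.46 -0.11  1.01  0.   -1.26]
1 1.97 [0.31 0.64 0.24 1.17 0.   0.15]
1 1.0 [0.16 0.58 0.13 1.11 0.   0.97]
1 0.03 [ 0.1   0.46 -0.11  1.01  0.    1.88]
-1 1.97 [0.31 0.64 0.24 1.17 0.   0.15]
-1 1.0 [0.16 0.58 0.13 1.11 0.   0.97]
-1 0.03 [ 0.1   0.46 -0.11  1.01  0.    1.88]
```

Run:
```python
from h import *
o=down(np.pi/2)
robot.move_to([*BL,.16],o)
robot.move_l([*BL,.038],speed=.12)
print(robot.get_wrist_force())
robot.clamp(40); print('open',robot.get_opening(),robot.get_finger_force(),robot.get_wrist_force())
robot.move_l([*BL,.185],speed=.12)
print('open',robot.get_opening(),robot.get_finger_force(),robot.get_wrist_force(),robot.get_time_s(),robot.get_ee_pos())
a=snap('side');b=snap('top')
cv2.imwrite('pics/lift.png',np.hstack([a[60:260,240:420],b[200:400,330:510]])[:,:,::-1])
```

```text
[-0.5041608   0.64928375 -0.64886741]
open 0.06404867800140533 41.90764730796218 [-2.12716712  1.22095864  9.93030798]
open 0.06396835425008342 44.4019946269691 [ 0.91016927  0.72920328 -2.39931793] 5.6583 [ 0.47743873 -0.23479595  0.18436688]
```

View pics/lift.png

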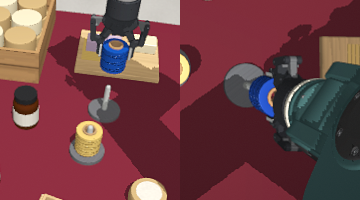

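The picture shows the blue roll held upright in the fingers, the bare spindle below it and the straw roll undisturbed. Now I'll carry it over and set it down.

Run:
```python
from h import *
o=down(YAW+np.pi/2)
robot.move_to([*BAY,.185],o)
print(robot.get_opening(),robot.get_ee_pos())
robot.move_l([*BAY,.05],speed=.12)
for z in(.038,.036,.0345,.033):
    robot.move_l([*BAY,z],speed=.03); robot.pause(.1)
    f=robot.get_wrist_force(); print(z,np.round(f,1),round(robot.get_ee_pos()[2],4))
    if f[2]>3: break
robot.pause(.2)
a=snap('side');b=snap('top')
cv2.imwrite('pics/bay.png',cv2.resize(np.hstack([a[200:350,210:360],b[160:310,120:270]]),None,fx=2,fy=2)[:,:,::-1])
print(robot.get_time_s())
```

```text
0.06387668217490669 [0.5551737  0.14666183 0.18496991]
0.038 [-0.3 -0.3 -2.3] 0.0381
0.036 [-0.8  0.1 -1.4] 0.036
0.0345 [-2.5  0.1  6.6] 0.0349
10.1333
```

View pics/bay.png

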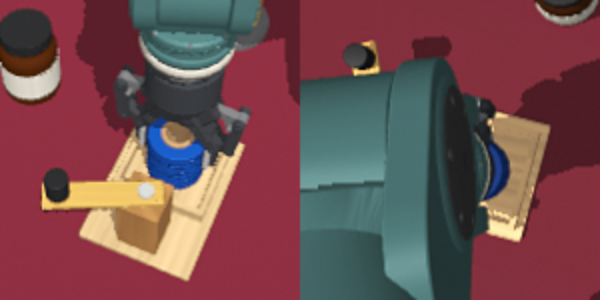

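The roll sits on the bay floor: contact force came at the expected height, and the turnbutton is still aside. Next: release, retreat, and check its position.

Run:
```python
from h import *
robot.let_go(); robot.pause(.5)
robot.move_l([*BAY,.20],speed=.15)
p,psi=push(1.97,.055,1)
robot.move_to([*p,.20],down(psi)); robot.clamp(20)
a=snap('side');b=snap('top')
cv2.imwrite('pics/rel.png',cv2.resize(np.hstack([a[200:350,210:360],b[160:310,120:270]]),None,fx=2.6,fy=2.6)[:,:,::-1])
print('opening',robot.get_opening(),robot.get_time_s())
# blue centre of mass in side picture vs. model prediction for roll at bay
for n in('side','top'):
    print(n,[(np.round(r['at'],1),round(r['score'],2)) for r in robot.recognise(n,'roll_blue')],proj(n,[[*BAY,.043],[*BAY,.078]]).round(1).tolist())
    hsv=cv2.cvtColor(a if n=='side' else b,cv2.COLOR_RGB2HSV); m=cv2.inRange(hsv,(105,120,50),(130,255,255)); x,y,w,h=cv2.boundingRect(m[180:330,150:370]); print(x+150,y+180,w,h)
```

```text
opening 6.506509693108007e-05 14.6583
side [(array([299.3, 272.6]), 0.7)] [[298.4, 274.4], [299.3, 265.6]]
284 255 30 39
top [(array([202.9, 247.2]), 0.91)] [[206.6, 243.5], [203.7, 243.5]]
189 229 35 32
```

View pics/rel.png

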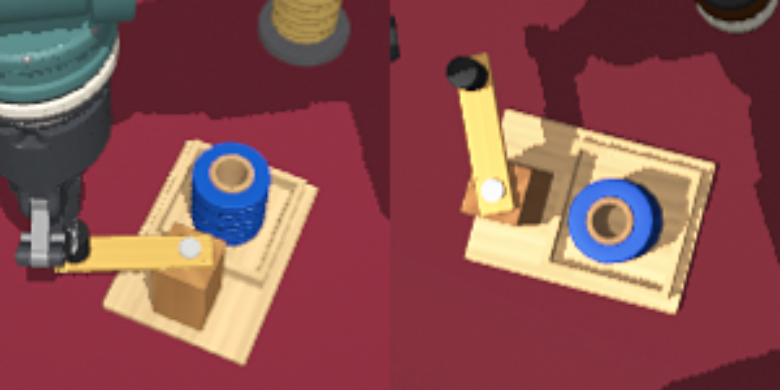

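The roll stands upright in the bay. Its core centre in the top view is at about (204.6,245.0) against (203.7,243.5) expected, so it is roughly 3 mm off, well within 22 mm. Now I'll swing the turnbutton.

Run:
```python
from h import *
p,psi=push(1.97,.055,1); robot.move_l([*p,.103],down(psi),speed=.12)
print(np.round(robot.get_wrist_force(),1))
for th in list(np.linspace(1.97,.08,10)):
    p,psi=push(th,.027,1); robot.move_l([*p,.103],down(psi),speed=.07)
    f=robot.get_wrist_force(); print(round(th,2),np.round(f,1))
    if np.hypot(*f[:2])>20: break
p,psi=push(th,.06,1); robot.move_l([*p,.103],down(psi),speed=.1)
robot.move_l([*p,.2],speed=.15)
p,psi=push(1.97,.055,1); robot.move_to([*p,.22],down(psi))
a=snap('side');b=snap('top')
cv2.imwrite('pics/fin.png',cv2.resize(np.hstack([a[200:350,210:360],b[160:310,120:270]]),None,fx=2.6,fy=2.6)[:,:,::-1])
print(robot.get_time_s(), robot.recognise('top','knob')[:2], robot.recognise('side','knob')[:2])
for t in(0,.1,.2):
    q,_=push(t,0,1); print(t,proj('top',[[*q,.124]]),proj('side',[[*q,.124]]))
```

```text
[ 0.4 -0.8 -0.2]
1.97 [-0.4 -0.8 -0.2]
1.76 [ 0.3  0.7 -0.2]
1.55 [ 0.1 -0.  -0.9]
1.34 [-0.6 -0.1  0.4]
1.13 [-0.7  0.6  0.7]
0.92 [-0.7  0.1  0.2]
0.71 [ 0.2 -0.8  0.5]
0.5 [-0.4  0.7 -0.6]
0.29 [ 0.4 -0.   0.5]
0.08 [-0.   0.3  1.2]
22.875 [{'at': [181.8, 236.0], 'score': 0.9}] [{'at': [286.4, 277.9], 'score': 0.9}]
0 [[199.42661954 243.36106305]] [[300.31923419 253.1954653 ]]
0.1 [[200.39856443 238.78310629]] [[296.29458466 251.93942752]]
0.2 [[200.91139617 234.14249653]] [[292.16682218 251.02006975]]
```

View pics/fin.png

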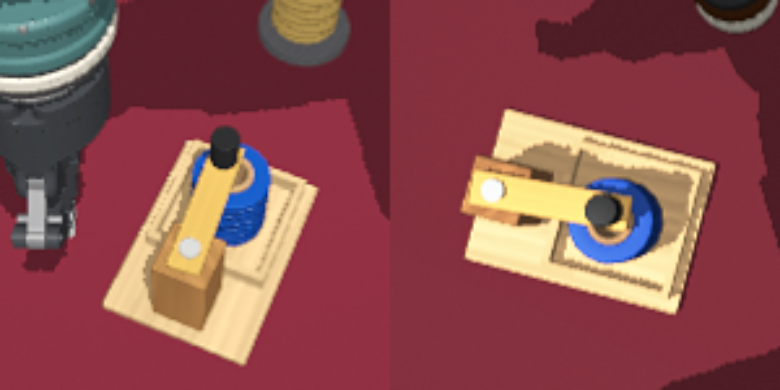

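The knob top is at top (200.8,240.0) and side (296.5,252.3), which puts the angle at about 0.085 rad: inside the limit. I'll nudge it closer to the stop for margin.

Run:
```python
from h import *
p,psi=push(.08,.06,1); robot.move_to([*p,.2],down(psi)); robot.move_l([*p,.103],speed=.12)
for th in(.08,.05,.02):
    p,psi=push(th,.027,1); robot.move_l([*p,.103],down(psi),speed=.04); f=robot.get_wrist_force(); print(th,np.round(f,1))
    if np.hypot(*f[:2])>6: break
p,psi=push(th,.06,1); robot.move_l([*p,.103],down(psi),speed=.1)
robot.move_l([*p,.2],speed=.15)
p,psi=push(1.97,.055,1); robot.move_to([*p,.22],down(psi))
a=snap('side');b=snap('top')
cv2.imwrite('pics/fin2.png',cv2.resize(np.hstack([a[200:350,210:360],b[160:310,120:270]]),None,fx=2.6,fy=2.6)[:,:,::-1])
print(robot.get_time_s())
```

```text
0.08 [-0.3 -0.2  0. ]
0.05 [-0.2 -0.2  0.4]
0.02 [-0.6  0.4 -0.7]
29.7833
```

View pics/fin2.png

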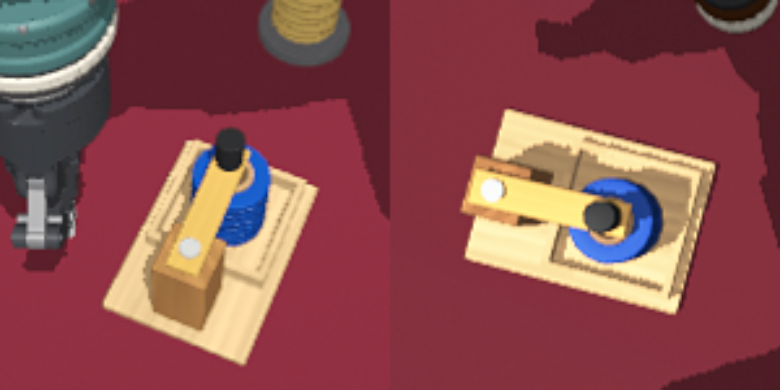

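The bar now lies over the roll; the knob top at about side (298.7,252.5) gives roughly 0.03 rad. The roll is upright and the robot is clear, so I'm handing in.

```bash
python3 -c "
from bench import robot
print(robot.sign_off())"
```

```text
the job is handed in; nothing more can be done
None
```

I set the blue roll upright in the tray's bay, about 3 mm off centre, swung the turnbutton over it to about 0.03 rad from its stop, and handed the job in at about 30 s; sign-off returned no verdict.

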